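# Seat the specimen carrier and hold the camera release half pressed

### The arm

A 6-joint arm with a two-finger parallel gripper is mounted at the origin on a cart in front of the work surface, level with it; the furniture and walls round the work are solid. World frame = base frame: x ahead of the robot, y to its left, z up, the work surface at z = 0. Lengths are in m, angles in rad, forces in N, time in s.
With the tool pointing down it reaches from about 0.375 to 0.975 m from the base axis. Payload 3.8 kg.
Tool frame: the origin (TCP) lies on the centre line of the jaws, within the pads' length; the fingertips stand 25 mm ahead of it and the grasp point (between the pads) lies 6 mm ahead of it; z points along the fingers, y is the line along which they close (so a half turn about z gives the same grasp; the last joint's range is limited). The gripper opens to 85 mm and grips with 20 to 120 N. Pads are 22 mm wide; open, the fingers measure 114 mm over their backs; the gripper's body (76 mm by 85 mm) begins 54 mm behind the grasp point. The pads swing forward as they close: fully open they stand 13 mm farther back than shut.
Start: joints at [-1.14, 0.264, 1.604, -0, 1.274, -0.037], TCP at [0.304, -0.602, 0.256] pointing down, gripper open.
Joint ranges: [-2.63, 2.63], [-0.94, 2.18], [0.31, 2.57], [-1.31, 4.45], [0, 2.66], [-2.55, 2.55]. Speed limits (rad/s): [2.57, 2.57, 3.14, 3.14, 3.14, 3.14].

### API

Orientations are given as a rotation vector (axis times angle).
In Python, from rig import r gives the robot as it stands.
- The arm moves only by the tool play_rows, never from a script. Its argument "motion" is a list of rows, each an object of numbers: "x", "y", "z": the shift along the tool's x, y, z in mm; "rx", "ry", "rz": the turn, a rotation vector about the tool's x, y, z in rad; "jaw": the closure, from -1 (fully open) to 1 (shut). In form: [{"x": .., "y": .., "z": .., "rx": .., "ry": .., "rz": .., "jaw": ..}, ...]. A call has 1 to 12 rows; each row shifts and turns the commanded pose from where the row before left it, along the tool's axes as they then stand; what a row does not reach is not made up. A row lasts 1/12 s, in which the tool goes at most 41.7 mm and 7.16 degrees, less where a joint would pass 70% of its speed; a pose out of reach is approached as far as the arm can. A call with a gripper value outside its range is refused whole. The fingers move at their own pace and stop on an object; "newtons" is the grip in N (left out, the last holds). Time passes only in rows, so rows that do not move let the fingers close. It gives the time, the measured TCP pose, the force, the opening and the grip force at its end, in the units of the state.
- r.get_state(): the state, without advancing time (a new reading comes with each control period).
- r.camera(name): name is "scene" or "side" or "wrist"; returns the picture (420x560x3 uint8, red, green, blue); there is no depth.
- r.get_calibration(name): a dict with "intrinsics" (3x3 intrinsics, pixels), "T" (4x4, takes a point from camera to world coordinates); the wrist camera has in their place "tool_from_camera" (4x4, takes a point from camera to tool coordinates, whose origin is the TCP and whose axes are the flange's). Camera axes: x right, y down, z forward; pixel columns grow to the right and rows downward; lengths in m; the calibration is good to about 2 mm. The wrist camera is an equidistant fisheye: a pixel r from the principal point sees the ray r / f radians off the axis. A picture is of the moment at which its call begins: read the wrist's pose just before it. get_calibration takes no time and is no camera call.
- r.close_job(): hands the job in; it is judged then, once.
Trained networks look in the newest picture that a camera, given by its name, has taken for a name from the list of things; names that differ only in an ending like _2 or _b are one class to them, and where a whole thing is asked for, a point or a joint stands for the part that bears it (a point fixed in the world has none). Each returns a list of dicts, best first, with "score" (0 to 1); they miss things now and then, are a little off and sometimes report something else, mostly with a low value. They report only what shows in the picture. A call takes as long as a camera call.
- r.search_frame(camera, name): "position" ([column, row] in pixels, amid what is visible of it).
- r.masks_of(camera, name): "region" (420x560 bool, what is visible of it) and "position" ([column, row] in pixels, amid what is visible of it).
- r.landmark_of(camera, name): "position" ([column, row] in pixels: a listed point, or the origin of a listed thing).
The state is a dict: "clock": time; "joint_pos": joint angles; "joint_velocities": joint speeds; "joint_torque": joint torques, N m; "tcp_pos": TCP position; "eef_rot": TCP orientation; "force": force on the tool from outside, world axes, zero at the start; "ft_torque": the same for the moment, N m; "finger_gap": opening from 0.0 (shut) to 1.0 (fully open); "grip_force": force on a finger pad.
Only numpy, scipy, OpenCV 4.12 (cv2) and the standard library are available. Lean on these libraries where they do the work, as an engineer would, in place of code of your own. Each camera call takes 0.05 s, during which the arm holds its last target. There are 200 camera calls.

### The job

Get the imaging stage ready: pick up the specimen carrier (the holed plate with the cork block), lower it over the two locating pins of the imaging stage until it rests flush, and let go of it there. Then press the spring plunger of the camera's remote release about half way down, never to the bottom because that would fire the shutter, and keep it there: finish while still holding it half pressed. Leave the other things on the desk where they stand, and do not let the carrier drop from the air.

Things in the scene. Friction and masses are not known exactly. Their poses are not given: they have to be found in the camera images.
- carrier: Specimen carrier, loose, about 0.15 kg: bare aluminium plate 130 (x) x 90 (y) x 8 mm with a cork block 50 (x) x 24 (y) mm standing on its middle, from 7 to 40 mm above the underside. Grasp the block across its 24 mm width (carrier y). Two round through holes of 11.5 mm lie on its x axis, 48 mm either side of the centre. Origin: centre of the underside; z up. A half turn about z changes nothing.
- stage: Imaging stage, fixed: grey nest block 150 (x) x 110 (y) x 26 mm with two steel pins; a 44 mm wide foot runs from it to +x, where a column 240 mm from the nest's middle, 0.32 m high, carries the camera, whose near edge stays about 160 mm from the nest's middle. Origin: under the nest's middle, on the desk; z up.
- stage_nest (a point): Middle of the nest block's flat top (26 mm above the desk), midway between its two locating pins at 48 mm either side along this x axis: 9 mm thick, 18 mm high, the top 6 mm tapering to 3 mm. z up. The carrier is seated when its origin is at this point with its x axis along this x axis, either way round.
- release: Remote release of the camera: black housing 92 (x) x 70 (y) x 36 mm, fixed to the desk, with a steel collar round the plunger up to 49 mm. Origin: centre of the underside, z up. It and the carrier may stand on either side of the stage.
- plunger_top (a point): Middle of the flat top of the round plunger cap (38 mm across, top face 28 mm across, 13 mm thick); moves with the plunger. 78 mm above the desk when free, 62 mm when bottomed. A thin ring on its stem meets the collar at about half travel.
- plunger (a joint): Travel of the plunger straight down, in m: 0 free, 0.016 bottomed, about 0.008 half pressed. A spring returns it: 1 N to start, plus 0.5 N per mm (5 N at half travel, 9 N at the bottom).
- vial_short: Short glass vial, 22 mm across, 58 mm tall; loose bystander, not part of the job. Origin: centre of the underside.
- vial_tall: Tall glass vial, 22 mm across, 70 mm tall; loose bystander, not part of the job. Origin: centre of the underside.
- dropper: Dropper bottle, 33 mm across, 100 mm tall; loose bystander, not part of the job. Origin: centre of the underside.
- dish: Small clear petri dish, 62 mm across, 14 mm high; loose bystander, not part of the job. Origin: centre of the underside.
- forceps: Fine steel forceps, 120 mm long, lying flat, 9 mm high; loose bystander, not part of the job. Origin: centre of the underside.
- cards: Bundle of label cards, 40 x 57 x 10 mm; loose bystander, not part of the job. Origin: centre of the underside.
- pad: Square note pad, 75 x 75 x 16 mm; loose bystander, not part of the job. Origin: centre of the underside.

How it is judged:
By the outcome, as a careful person would: the job done as asked, in the order asked, and still so for the second after the job is handed in, while the arm keeps its last pose, push and grip.
It also fails if it takes over 54 s, if anything falls off the work surface, if the arm or the gripper's body presses on something with over 40 N, if the wrist force passes 120 N, or if a joint passes its speed limit or range.

## Working session

There is one attempt and no reset: what is moved stays moved. The work goes in short steps, Python scripts to look and compute and a tool call to move; the robot and the scene stay as the last step left them, time stands still between calls to the robot, and variables do not carry over. Pictures are saved under pics/ and viewed, at most 10 in all, crops included, and the job is handed in when it is done.

Besides the shell and the picture viewer there is one more tool, called after "Call:" as name([rows], argument=value, ...), one row to a line, values as JSON. play_rows: Moves the arm, as the interface text tells. Its arguments: {"type":"object","properties":{"motion":{"type":"array","items":{"type":"object","properties":{"x":{"type":"number"},"y":{"type":"number"},"z":{"type":"number"},"rx":{"type":"number"},"ry":{"type":"number"},"rz":{"type":"number"},"jaw":{"type":"number"}}}},"newtons":{"type":"number"}},"required":["motion"]}

```bash
ls; mkdir -p pics; python3 - <<'E'
from rig import r
import cv2,numpy as np
s=r.get_state();print({k:np.round(v,3).tolist() for k,v in s.items()})
ims=[]
for c in ("scene","side","wrist"):
    im=r.camera(c);cv2.imwrite(f"pics/a_{c}.png",im[:,:,::-1])
    k=r.get_calibration(c);print(c,{a:np.round(b,4).tolist() for a,b in k.items() if not isinstance(b,str)})
    for n in ("carrier","stage","stage_nest","release","plunger_top"):
        print(n,[(np.round(d["position"]).tolist(),round(d["score"],2)) for d in r.landmark_of(c,n)][:2])
E
```

```text
pics
{'clock': 0.0, 'joint_pos': [-1.14, 0.265, 1.605, 0.0, 1.274, -0.037], 'joint_velocities': [-0.001, 0.0, -0.001, -0.001, 0.001, 0.001], 'joint_torque': [0.001, -51.511, -36.732, -0.0, 0.013, 0.0], 'tcp_pos': [0.304, -0.602, 0.255], 'eef_rot': [-3.054, -0.728, 0.001], 'force': [0.143, -0.682, -0.393], 'ft_torque': [-0.003, 0.076, 0.017], 'grip_force': 0.0, 'finger_gap': 0.998}
scene {'intrinsics': [[439.4031, 0.0, 277.1054], [0.0, 439.4031, 207.367], [0.0, 0.0, 1.0]], 'T': [[0.8401, -0.1885, 0.5087, 0.0101], [-0.5419, -0.3354, 0.7706, -0.7063], [0.0253, -0.923, -0.3839, 0.484], [0.0, 0.0, 0.0, 1.0]]}
carrier [([206.0, 222.0], 0.64), ([331.0, 292.0], 0.45)]
stage [([311.0, 246.0], 0.84), ([282.0, 217.0], 0.24)]
stage_nest [([313.0, 239.0], 0.79), ([245.0, 255.0], 0.4)]
release [([326.0, 328.0], 0.61)]
plunger_top [([331.0, 293.0], 0.69)]
side {'intrinsics': [[487.4704, 0.0, 280.7862], [0.0, 487.4704, 220.446], [0.0, 0.0, 1.0]], 'T': [[-0.8474, -0.3655, 0.385, -0.0075], [-0.5308, 0.5698, -0.6273, 0.9782], [0.0099, -0.736, -0.6769, 1.0717], [0.0, 0.0, 0.0, 1.0]]}
carrier [([277.0, 302.0], 0.56)]
stage [([275.0, 229.0], 0.62)]
stage_nest [([273.0, 226.0], 0.79)]
release [([359.0, 203.0], 0.55)]
plunger_top [([362.0, 186.0], 0.55), ([274.0, 230.0], 0.51)]
wrist {'intrinsics': [[325.1923, 0.0, 277.7402], [0.0, 325.1923, 210.1805], [0.0, 0.0, 1.0]], 'tool_from_camera': [[-0.0004, -0.9656, -0.2599, 0.0658], [1.0, -0.0003, -0.0006, 0.0001], [0.0005, -0.2599, 0.9656, -0.1178], [0.0, 0.0, 0.0, 1.0]]}
carrier []
stage []
stage_nest []
release []
plunger_top []
```

View pics/a_scene.png

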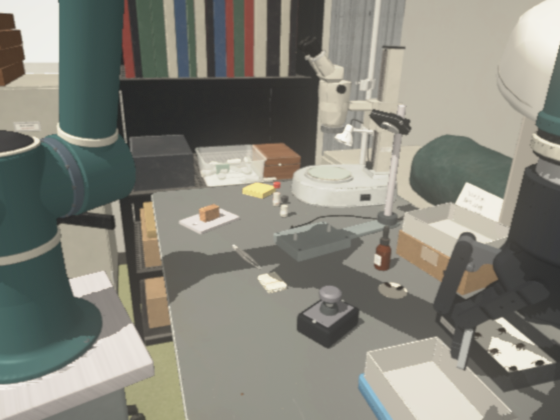

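View pics/a_side.png

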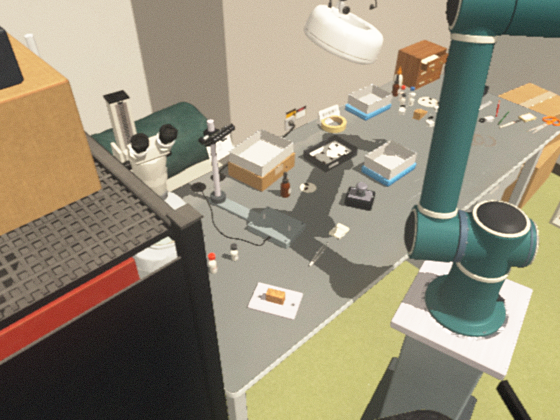

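```bash
cat > h.py <<'E'
import numpy as np,cv2
from rig import r
from scipy.spatial.transform import Rotation as R
def ray(c,p,state=None):
    k=r.get_calibration(c);K=k["intrinsics"] if "intrinsics" in k else None
    K=np.array(K);u=(p[0]-K[0,2])/K[0,0];v=(p[1]-K[1,2])/K[1,1]
    if c=="wrist":
        t=np.hypot(u,v);d=np.array([u,v,0])*(np.sin(t)/max(t,1e-9));d[2]=np.cos(t)
        T0=np.eye(4);T0[:3,:3]=R.from_rotvec(state["eef_rot"]).as_matrix();T0[:3,3]=state["tcp_pos"]
        T=T0@np.array(k["tool_from_camera"])
    else: d=np.array([u,v,1.]);T=np.array(k["T"])
    d=T[:3,:3]@d
    return T[:3,3],d/np.linalg.norm(d)
def tri(rays):
    A=[np.eye(3)-np.outer(d,d) for o,d in rays]
    p=np.linalg.solve(sum(A),sum(a@o for a,(o,d) in zip(A,rays)))
    return p,[np.linalg.norm(a@(p-o)) for a,(o,d) in zip(A,rays)]
def plane(ra,z): o,d=ra;return o+d*(z-o[2])/d[2]
def proj(c,P,state=None):
    k=r.get_calibration(c);K=np.array(k["intrinsics"])
    if c=="wrist":
        T0=np.eye(4);T0[:3,:3]=R.from_rotvec(state["eef_rot"]).as_matrix();T0[:3,3]=state["tcp_pos"]
        T=T0@np.array(k["tool_from_camera"])
    else:T=np.array(k["T"])
    q=(np.asarray(P)-T[:3,3])@T[:3,:3]
    if c=="wrist":
        n=np.linalg.norm(q[...,:2],axis=-1,keepdims=True);t=np.arctan2(n,q[...,2:]);uv=q[...,:2]/np.maximum(n,1e-9)*t
    else: uv=q[...,:2]/q[...,2:]
    return uv*[K[0,0],K[1,1]]+[K[0,2],K[1,2]]
E
python3 - <<'E'
from h import *
np.set_printoptions(precision=4,suppress=True)
for n,a,b in (("car",(206,222),(277,302)),("nest",(313,239),(273,226)),("stage",(311,246),(275,229)),("rel",(326,328),(359,203)),("pl",(331,293),(362,186))):
    p,e=tri([ray("scene",a),ray("side",b)]);print(n,p,np.round(e,4))
E
```

```text
car [0.434  0.272  0.0007] [0.0008 0.0008]
nest [0.6023 0.0318 0.0126] [0.0004 0.0004]
stage [ 0.5961  0.0283 -0.0019] [0.0011 0.0011]
rel [ 0.428  -0.2346 -0.0008] [0.0021 0.0021]
pl [ 0.4286 -0.2379  0.0716] [0.0032 0.0032]
```

The scene picture shows the carrier at about (209,216), the nest at (313,240), the release at (327,315), the column base at (392,217) and the vials at (277,198) and (284,210). In the side picture, the carrier is at (276,300), the nest at (277,228), the release at (360,195) and the column base at (218,198).

```bash
cat >> h.py <<'E'
def go(P,yaw=None,s=None):
    """shift in tool axes (mm) to world P; yaw: world direction of tool y (mod pi), tool down -> rz turn"""
    s=s or r.get_state();M=R.from_rotvec(s["eef_rot"])
    d=M.inv().apply(np.asarray(P)-s["tcp_pos"])*1000
    t=M.as_matrix()[:,1];cur=np.arctan2(t[1],t[0])
    rz=None
    if yaw is not None: rz=-((yaw-cur+np.pi/2)%np.pi-np.pi/2)
    print("shift",np.round(d,1),"rz",rz,"tool y yaw",round(cur,3),"tilt",np.round(M.as_matrix()[:,2],4)); return d,rz
E
python3 - <<'E'
from h import *
np.set_printoptions(precision=4,suppress=True)
p,e=tri([ray("scene",(392,217)),ray("side",(218,199))]);print("col",p,e)
for n in ("carrier","release","stage","vial_short","vial_tall","dish","forceps","cards","dropper","pad"):
    for c in ("scene","side"):
        m=r.masks_of(c,n)[:1]
        for d in m:
            pts=np.argwhere(d["region"])[:,::-1].astype(np.float32)
            q=np.array([plane(ray(c,x),0.004)[:2] for x in pts],np.float32)
            print(n,c,round(d["score"],2),np.round(d["position"]),cv2.minAreaRect(q))
go([0.43,0.0,0.28]);go([0.434,0.272,0.28])
E
```

```text
col [0.8392 0.0142 0.017 ] [np.float64(0.011044056722651326), np.float64(0.011044056722651135)]
carrier scene 0.73 [208. 219.] ((0.4437054693698883, 0.28806817531585693), (0.14897048473358154, 0.13051046431064606), 16.103015899658203)
carrier side 0.56 [275. 300.] ((0.44043880701065063, 0.27335911989212036), (0.1336282342672348, 0.10017609596252441), 15.61694049835205)
release scene 0.92 [326. 318.] ((0.4602244198322296, -0.21110877394676208), (0.17860469222068787, 0.09977883100509644), 26.609304428100586)
release side 0.62 [357. 194.] ((0.4410189390182495, -0.2716403007507324), (0.09704721719026566, 0.1532263159751892), 15.313615798950195)Traceback (most recent call last):
  File "<stdin>", line 9, in <module>
  File "h.py", line 5, in ray
    k=r.get_calibration(c);K=k["intrinsics"] if "intrinsics" in k else None
ValueError: time passes only in moves, steps and waits
```

```bash
sed -i '1a import functools' h.py; sed -i 's/r\.get_calibration(c)/cal(c)/' h.py; cat >> h.py <<'E'
@functools.lru_cache(None)
def cal(c): return r.get_calibration(c)
E
python3 - <<'E'
from h import *
s=r.get_state()
go([0.43,0.0,0.28],s=s);go([0.434,0.272,0.28],yaw=np.radians(106),s=s)
go([0.6,0.03,0.28],s=s)
E
```

```text
shift [ 383.8 -481.1  -23.7] rz None tool y yaw -1.103 tilt [-0. -0. -1.]
shift [ 510.  -722.1  -23.7] rz 0.18855661233789345 tool y yaw -1.103 tilt [-0. -0. -1.]
shift [ 549.1 -431.2  -23.7] rz None tool y yaw -1.103 tilt [-0. -0. -1.]
```

Call:
play_rows([
  {"x":16,"y":-13,"z":-2},
  {"x":32,"y":-25,"z":-2},
  {"x":32,"y":-25,"z":-2},
  {"x":32,"y":-25,"z":-2},
  {"x":32,"y":-25,"z":-2},
  {"x":32,"y":-25,"z":-2},
  {"x":32,"y":-25,"z":-2},
  {"x":32,"y":-25,"z":-2},
  {"x":32,"y":-25,"z":-2},
  {"x":32,"y":-25,"z":-2},
  {"x":32,"y":-25,"z":-2},
  {"x":32,"y":-25,"z":-2},
])

```text
invalid input at $.motion[0]: expected keys x, y, z, rx, ry, rz, jaw
```

Call:
play_rows([
  {"x":32,"y":-25},
  {"x":32,"y":-25},
  {"x":32,"y":-25},
  {"x":32,"y":-25},
  {"x":31,"y":-25},
  {"x":16,"y":-13,"rz":0.1},
  {},
  {},
])

```text
invalid input at $.motion[0]: expected keys x, y, z, rx, ry, rz, jaw
```

```bash
python3 - <<'E'
from h import *
s=r.get_state();im=r.camera("wrist");cv2.imwrite("pics/b.png",im[:,:,::-1])
np.savez("b.npz",p=s["tcp_pos"],e=s["eef_rot"])
for n in ("carrier","stage_nest","release","plunger_top"):
    for d in r.landmark_of("wrist",n)[:2]: print(n,np.round(d["position"],1),round(d["score"],2),np.round(plane(ray("wrist",d["position"],s),{"stage_nest":.026,"plunger_top":.078}.get(n,0)),4))
go([0.434,0.272,0.28],yaw=np.radians(106),s=s);print(s["clock"],s["tcp_pos"])
E
```

```text
shift [ 510.  -722.1  -23.7] rz 0.18855661233789345 tool y yaw -1.103 tilt [-0. -0. -1.]
1.15 [ 0.30435709 -0.60248962  0.25628319]
```

View pics/b.png

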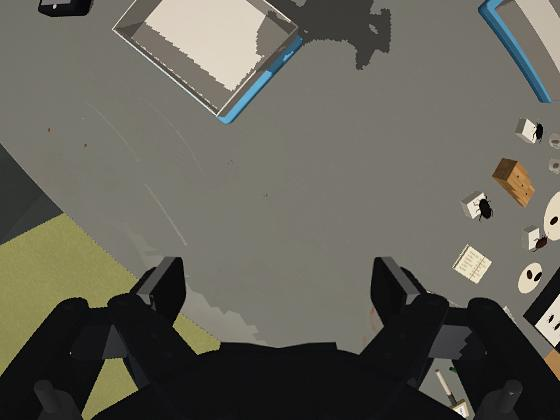

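The arm hasn't moved yet: the wrist picture still shows the start, with the pads at (165,285) and (390,285). Every row needs all seven keys.

Call:
play_rows([
  {"x":16,"y":-13,"z":-2,"rx":0,"ry":0,"rz":0,"jaw":-1},
  {"x":32,"y":-25,"z":-2,"rx":0,"ry":0,"rz":0,"jaw":-1},
  {"x":32,"y":-25,"z":-2,"rx":0,"ry":0,"rz":0,"jaw":-1},
  {"x":32,"y":-25,"z":-2,"rx":0,"ry":0,"rz":0,"jaw":-1},
  {"x":32,"y":-25,"z":-2,"rx":0,"ry":0,"rz":0,"jaw":-1},
  {"x":32,"y":-25,"z":-2,"rx":0,"ry":0,"rz":0,"jaw":-1},
  {"x":32,"y":-25,"z":-2,"rx":0,"ry":0,"rz":0,"jaw":-1},
  {"x":32,"y":-25,"z":-2,"rx":0,"ry":0,"rz":0,"jaw":-1},
  {"x":32,"y":-25,"z":-2,"rx":0,"ry":0,"rz":0,"jaw":-1},
  {"x":32,"y":-25,"z":-2,"rx":0,"ry":0,"rz":0,"jaw":-1},
  {"x":32,"y":-25,"z":-2,"rx":0,"ry":0,"rz":0,"jaw":-1},
  {"x":32,"y":-25,"z":-2,"rx":0,"ry":0,"rz":0,"jaw":-1},
])

```text
clock: 2.4
tcp_pos: [0.5034, -0.1776, 0.2808]
eef_rot: [3.056, 0.728, 0.001]
force: [0.7, -1.3, -0.7]
finger_gap: 1.002
grip_force: 0.0
```

Call:
play_rows([
  {"x":32,"y":-25,"z":0,"rx":0,"ry":0,"rz":0,"jaw":-1},
  {"x":32,"y":-25,"z":0,"rx":0,"ry":0,"rz":0,"jaw":-1},
  {"x":32,"y":-25,"z":0,"rx":0,"ry":0,"rz":0.1,"jaw":-1},
  {"x":16,"y":-15,"z":0,"rx":0,"ry":0,"rz":0,"jaw":-1},
  {"x":0,"y":0,"z":0,"rx":0,"ry":0,"rz":0,"jaw":-1},
  {"x":0,"y":0,"z":0,"rx":0,"ry":0,"rz":0,"jaw":-1},
])

```text
clock: 2.9
tcp_pos: [0.5647, -0.0483, 0.2802]
eef_rot: [3.087, 0.579, -0.001]
force: [-0.2, -0.7, -0.0]
finger_gap: 1.0
grip_force: 0.0
```

```bash
python3 - <<'E'
from h import *
s=r.get_state();im=r.camera("wrist");cv2.imwrite("pics/b.png",im[:,:,::-1])
np.savez("b.npz",p=s["tcp_pos"],e=s["eef_rot"])
for n in ("carrier","stage_nest","release","plunger_top"):
    for d in r.landmark_of("wrist",n)[:2]: print(n,np.round(d["position"],1),round(d["score"],2),np.round(plane(ray("wrist",d["position"],s),{"stage_nest":.026,"plunger_top":.078}.get(n,0)),4))
go([0.434,0.272,0.28],yaw=np.radians(106),s=s);print(s["clock"],s["tcp_pos"])
E
```

```text
carrier [ 46.8 183.4] 0.77 [0.4393 0.2744 0.    ]
stage_nest [227.7 135.4] 0.69 [0.5943 0.0246 0.026 ]
release [363.2 311. ] 0.64 [ 0.4282 -0.2363  0.    ]
plunger_top [258.3 276.6] 0.74 [ 0.4676 -0.0631  0.078 ]
plunger_top [377.2 341.9] 0.69 [ 0.43  -0.236  0.078]
shift [-5.600e+00 -3.459e+02  1.000e-01] rz 0.09181317259872834 tool y yaw -1.2 tilt [-3.e-04 -4.e-04 -1.e+00]
2.9 [ 0.56465741 -0.0482989   0.2802348 ]
```

View pics/b.png

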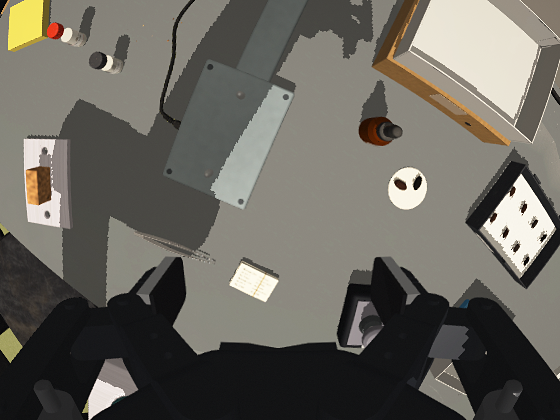

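The wrist picture shows the carrier at (46,183), the nest with corners (207,58), (296,84), (245,209) and (163,174), the release at (370,315), the cards at (254,280), and the forceps lying around (180,245). I'll centre over the nest with matched yaw.

```bash
python3 - <<'E'
from h import *
s=r.get_state()
P=np.array([plane(ray("wrist",p,s),.026) for p in ((207,58),(296,84),(245,209),(163,174))]);print(P.round(4),P.mean(0))
d=(P[0]+P[1]-P[2]-P[3]);print("stage yaw",np.arctan2(d[1],d[0]))
C=np.array([plane(ray("wrist",p,s),.008) for p in ((25,138),(68,138),(72,226),(30,225))]);print(C.round(4),C.mean(0))
d=(C[0]+C[1]-C[2]-C[3]);print("car yaw",np.arctan2(d[1],d[0]))
go([P.mean(0)[0],P.mean(0)[1],0.28],yaw=np.arctan2(P[0,1]+P[1,1]-P[2,1]-P[3,1],P[0,0]+P[1,0]-P[2,0]-P[3,0])+np.pi/2,s=s)
E
```

```text
[[ 0.6712  0.0771  0.026 ]
 [ 0.6765 -0.0296  0.026 ]
 [ 0.5192 -0.0262  0.026 ]
 [ 0.5245  0.0822  0.026 ]] [0.59785357 0.0258894  0.026     ]
stage yaw -0.028083422128203736
[[0.4965 0.3278 0.008 ]
 [0.52   0.2427 0.008 ]
 [0.3971 0.2079 0.008 ]
 [0.3644 0.2925 0.008 ]] [0.44450792 0.26773483 0.008     ]
car yaw 0.26795658425453783
shift [ 59.1 -59.4   0.3] rz 0.39420465404356886 tool y yaw -1.205 tilt [-0.e+00 -3.e-04 -1.e+00]
```

Call:
play_rows([
  {"x":15,"y":-15,"z":0,"rx":0,"ry":0,"rz":0,"jaw":-1},
  {"x":29,"y":-29,"z":0,"rx":0,"ry":0,"rz":0,"jaw":-1},
  {"x":15,"y":-15,"z":0,"rx":0,"ry":0,"rz":0,"jaw":-1},
  {"x":0,"y":0,"z":0,"rx":0,"ry":0,"rz":0.1,"jaw":-1},
  {"x":0,"y":0,"z":0,"rx":0,"ry":0,"rz":0.1,"jaw":-1},
  {"x":0,"y":0,"z":0,"rx":0,"ry":0,"rz":0.1,"jaw":-1},
  {"x":0,"y":0,"z":0,"rx":0,"ry":0,"rz":0.09,"jaw":-1},
  {"x":0,"y":0,"z":0,"rx":0,"ry":0,"rz":0,"jaw":-1},
  {"x":0,"y":0,"z":0,"rx":0,"ry":0,"rz":0,"jaw":-1},
])

```text
clock: 3.9
tcp_pos: [0.5981, 0.0258, 0.2804]
eef_rot: [3.141, -0.033, 0.0]
force: [-0.1, -0.2, 0.7]
finger_gap: 1.002
grip_force: 0.0
```

```bash
python3 - <<'E'
from h import *
s=r.get_state();im=r.camera("wrist");np.savez("c.npz",tcp_pos=s["tcp_pos"],eef_rot=s["eef_rot"],im=im)
d=r.landmark_of("wrist","stage_nest")[0];print(d["position"],plane(ray("wrist",d["position"],s),.026))
x,y=[int(v) for v in d["position"]];x0,y0=x-100,max(0,y-75)
print(x0,y0);cv2.imwrite("pics/c.png",cv2.resize(im[y0:y0+150,x0:x0+200],None,fx=4,fy=4,interpolation=cv2.INTER_CUBIC)[:,:,::-1])
print(s["clock"],s["tcp_pos"]);go([0.439,0.271,0.28],yaw=.262+np.pi/2,s=s)
E
```

```text
[276.3, 184.3] [0.59487331 0.02761885 0.026     ]
176 109
3.9 [0.59810099 0.02578728 0.28035152]
shift [-164.2 -241.8    0.3] rz -0.2830788275409519 tool y yaw -1.592 tilt [ 1.e-04 -1.e-04 -1.e+00]
```

View pics/c.png

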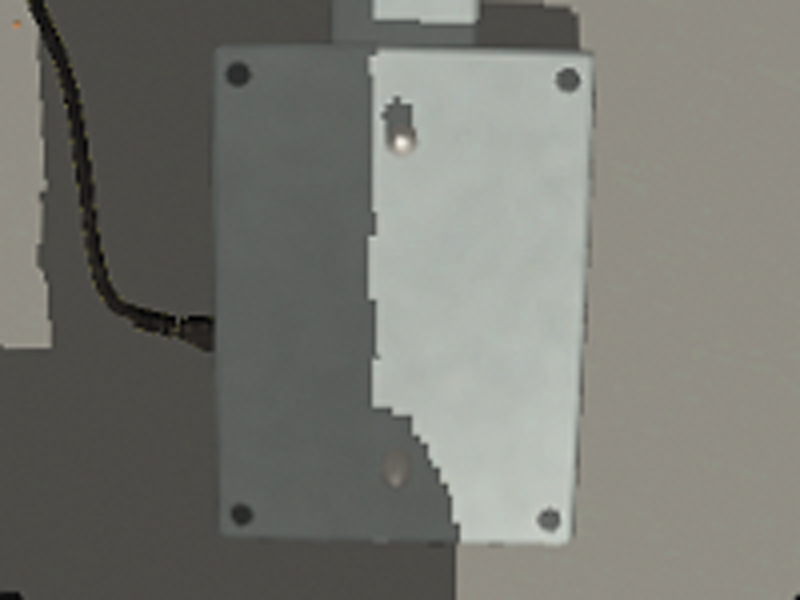

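The crop shows the nest corners at (217,48), (592,53), (571,543) and (221,537), its screws at (238,74), (568,80), (549,520) and (242,515), and the pins at (401,138) and (396,467).

```bash
python3 - <<'E'
from h import *
s=dict(np.load("c.npz"))
f=lambda c:((c[0]+.5)/4-.5+176,(c[1]+.5)/4-.5+109)
def rep(n,px,z):
    P=np.array([plane(ray("wrist",f(p),s),z)[:2] for p in px])
    if len(P)==4:
        d=P[0]+P[1]-P[2]-P[3];e=P[0]+P[3]-P[1]-P[2]
        print(n,P.mean(0).round(4),"yaw",np.arctan2(d[1],d[0]).round(4),(np.arctan2(e[1],e[0])-np.pi/2).round(4),"len",np.linalg.norm(d)/2,np.linalg.norm(e)/2)
    else: d=P[0]-P[1];print(n,P.mean(0).round(4),"yaw",np.arctan2(d[1],d[0]).round(4),"len",np.linalg.norm(d))
for z in (.026,):
    rep("corn",((217,48),(592,53),(571,543),(221,537)),z)
    rep("screw",((238,74),(568,80),(549,520),(242,515)),z)
rep("pin base",((401,155),(396,487)),.026);rep("pin top",((401,125),(396,450)),.044);rep("pin mid",((401,138),(396,467)),.035)
E
```

```text
corn [0.5948 0.0284] yaw -0.0398 -0.0373 len 0.14746064598092803 0.10721201822926285
screw [0.5946 0.0287] yaw -0.0397 -0.0394 len 0.13224501940633973 0.09386145842816083
pin base [0.5882 0.029 ] yaw -0.0379 len 0.0994108710455459
pin top [0.6015 0.0286] yaw -0.0382 len 0.09168354641656982
pin mid [0.5955 0.0288] yaw -0.038 len 0.09558523945685597
```

Call:
play_rows([
  {"x":-11,"y":-16,"z":0,"rx":0,"ry":0,"rz":0,"jaw":-1},
  {"x":-22,"y":-32,"z":0,"rx":0,"ry":0,"rz":0,"jaw":-1},
  {"x":-22,"y":-32,"z":0,"rx":0,"ry":0,"rz":0,"jaw":-1},
  {"x":-22,"y":-32,"z":0,"rx":0,"ry":0,"rz":0,"jaw":-1},
  {"x":-22,"y":-32,"z":0,"rx":0,"ry":0,"rz":0,"jaw":-1},
  {"x":-22,"y":-32,"z":0,"rx":0,"ry":0,"rz":0,"jaw":-1},
  {"x":-22,"y":-32,"z":0,"rx":0,"ry":0,"rz":0,"jaw":-1},
  {"x":-21,"y":-33,"z":0,"rx":0,"ry":0,"rz":-0.09,"jaw":-1},
  {"x":0,"y":0,"z":0,"rx":0,"ry":0,"rz":-0.1,"jaw":-1},
  {"x":0,"y":0,"z":0,"rx":0,"ry":0,"rz":-0.09,"jaw":-1},
  {"x":0,"y":0,"z":0,"rx":0,"ry":0,"rz":0,"jaw":-1},
  {"x":0,"y":0,"z":0,"rx":0,"ry":0,"rz":0,"jaw":-1},
])

```text
clock: 5.0
tcp_pos: [0.4396, 0.2713, 0.2804]
eef_rot: [3.116, 0.402, 0.0]
force: [-0.4, 1.0, -0.1]
finger_gap: 0.998
grip_force: 0.0
```

```bash
python3 - <<'E'
from h import *
s=r.get_state();im=r.camera("wrist");np.savez("d.npz",tcp_pos=s["tcp_pos"],eef_rot=s["eef_rot"],im=im)
d=r.landmark_of("wrist","carrier")[0];print(d["position"],plane(ray("wrist",d["position"],s),0))
x,y=[int(v) for v in d["position"]];x0,y0=x-100,max(0,y-75)
print(x0,y0);cv2.imwrite("pics/d.png",cv2.resize(im[y0:y0+150,x0:x0+200],None,fx=4,fy=4,interpolation=cv2.INTER_CUBIC)[:,:,::-1])
print(s["clock"],s["tcp_pos"])
E
```

```text
[277.8, 175.2] [0.44286316 0.27224221 0.        ]
177 100
5.0 [0.43955055 0.27134384 0.28037594]
```

View pics/d.png

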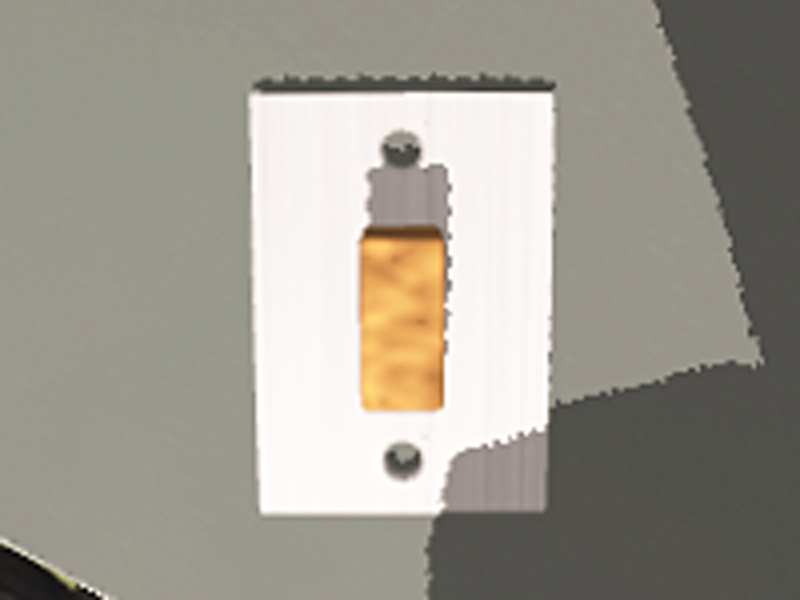

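The crop shows the plate corners at (249,92), (554,92), (547,514) and (261,514), the holes at (401,148) and (402,460), and the block top from (361,235) to (444,411).

```bash
cat > e.py <<'E'
from h import *
s=dict(np.load("d.npz"))
f=lambda c:((c[0]+.5)/4-.5+177,(c[1]+.5)/4-.5+100)
M=R.from_rotvec(s["eef_rot"]).as_matrix()
def rep(n,px,z):
    P=np.array([plane(ray("wrist",f(p),s),z)[:2] for p in px])
    if len(P)==4:
        d=P[0]+P[1]-P[2]-P[3];e=P[0]+P[3]-P[1]-P[2]
        print(n,P.mean(0).round(4),"yaw",np.arctan2(d[1],d[0]).round(4),(np.arctan2(e[1],e[0])-np.pi/2).round(4),"len",np.linalg.norm(d)/2,np.linalg.norm(e)/2)
    else: d=P[0]-P[1];print(n,P.mean(0).round(4),"yaw",np.arctan2(d[1],d[0]).round(4),"len",np.linalg.norm(d))
rep("plate",((249,92),(554,92),(547,514),(261,514)),.008)
rep("holes",((401,148),(402,460)),.008)
rep("block",((361,237),(444,237),(442,411),(363,411)),.040)
# block centre bias check with the scene cameras
for n in ("carrier",):
    a=r.camera("scene");b=r.camera("side")
    q=[ray(c,r.landmark_of(c,n)[0]["position"]) for c in ("scene","side")];print(tri(q))
go([0.4433,0.2722,0.10],s=r.get_state())
E
python3 e.py
```

```text
plate [0.4423 0.2727] yaw 0.2617 0.2559 len 0.13152154748524633 0.090718235609545
holes [0.4424 0.2731] yaw 0.2587 len 0.09642020823953955
block [0.4426 0.2728] yaw 0.2557 0.256 len 0.04945575501153231 0.022644260181971316
(array([0.43499207, 0.26785099, 0.00416053]), [np.float64(0.0011989292134161945), np.float64(0.0011989292134162658)])
shift [  3.7  -0.4 180.2] rz None tool y yaw -1.315 tilt [-1.e-04 -0.e+00 -1.e+00]
```

Call:
play_rows([
  {"x":3.2,"y":-0.8,"z":20,"rx":0,"ry":0,"rz":0,"jaw":-1},
  {"x":0,"y":0,"z":38,"rx":0,"ry":0,"rz":0,"jaw":-1},
  {"x":0,"y":0,"z":40,"rx":0,"ry":0,"rz":0,"jaw":-1},
  {"x":0,"y":0,"z":40,"rx":0,"ry":0,"rz":0,"jaw":-1},
  {"x":0,"y":0,"z":40,"rx":0,"ry":0,"rz":0,"jaw":-1},
  {"x":0,"y":0,"z":30,"rx":0,"ry":0,"rz":0,"jaw":-0.5},
  {"x":0,"y":0,"z":20,"rx":0,"ry":0,"rz":0,"jaw":-0.3},
  {"x":0,"y":0,"z":12,"rx":0,"ry":0,"rz":0,"jaw":-0.2},
  {"x":0,"y":0,"z":2,"rx":0,"ry":0,"rz":0,"jaw":-0.2},
  {"x":0,"y":0,"z":0,"rx":0,"ry":0,"rz":0,"jaw":-0.2},
  {"x":0,"y":0,"z":0,"rx":0,"ry":0,"rz":0,"jaw":-0.2},
], newtons=40)

```text
clock: 6.22
tcp_pos: [0.4439, 0.2736, 0.0397]
eef_rot: [-3.115, -0.403, -0.004]
force: [-0.4, -0.2, 0.9]
finger_gap: 0.6
grip_force: 0.0
```

Call:
play_rows([
  {"x":0,"y":0,"z":0,"rx":0,"ry":0,"rz":0,"jaw":1},
  {"x":0,"y":0,"z":0,"rx":0,"ry":0,"rz":0,"jaw":1},
  {"x":0,"y":0,"z":0,"rx":0,"ry":0,"rz":0,"jaw":1},
  {"x":0,"y":0,"z":0,"rx":0,"ry":0,"rz":0,"jaw":1},
  {"x":0,"y":0,"z":0,"rx":0,"ry":0,"rz":0,"jaw":1},
  {"x":0,"y":0,"z":0,"rx":0,"ry":0,"rz":0,"jaw":1},
  {"x":0,"y":0,"z":0,"rx":0,"ry":0,"rz":0,"jaw":1},
  {"x":0,"y":0,"z":0,"rx":0,"ry":0,"rz":0,"jaw":1},
], newtons=40)

```text
clock: 6.88
tcp_pos: [0.444, 0.2738, 0.0402]
eef_rot: [-3.114, -0.404, -0.005]
force: [0.0, -0.5, 5.8]
finger_gap: 0.273
grip_force: 41.6
```

Call:
play_rows([
  {"x":0,"y":0,"z":-5,"rx":0,"ry":0,"rz":0,"jaw":1},
  {"x":0,"y":0,"z":-15,"rx":0,"ry":0,"rz":0,"jaw":1},
  {"x":0,"y":0,"z":-30,"rx":0,"ry":0,"rz":0,"jaw":1},
  {"x":0,"y":0,"z":-35,"rx":0,"ry":0,"rz":0,"jaw":1},
  {"x":0,"y":0,"z":-35,"rx":0,"ry":0,"rz":0,"jaw":1},
  {"x":0,"y":0,"z":0,"rx":0,"ry":0,"rz":0,"jaw":1},
  {"x":0,"y":0,"z":0,"rx":0,"ry":0,"rz":0,"jaw":1},
])

```text
clock: 7.47
tcp_pos: [0.4442, 0.2739, 0.1614]
eef_rot: [-3.113, -0.404, -0.009]
force: [-0.1, 0.7, -1.6]
finger_gap: 0.272
grip_force: 40.7
```

```bash
python3 - <<'E'
from h import *
s=r.get_state();im=r.camera("wrist");np.savez("e.npz",tcp_pos=s["tcp_pos"],eef_rot=s["eef_rot"],im=im)
cv2.imwrite("pics/e.png",cv2.resize(im[180:360,160:400],None,fx=10/3,fy=10/3,interpolation=cv2.INTER_CUBIC)[:,:,::-1])
print({k:np.round(s[k],4) for k in ("clock","tcp_pos","force","grip_force","finger_gap")})
go([.5965,.0285,.14],yaw=-.039+np.pi/2,s=s)
E
```

```text
{'clock': np.float64(7.4667), 'tcp_pos': array([0.4442, 0.2739, 0.1614]), 'force': array([-0.1317,  0.6554, -1.5528]), 'grip_force': np.float64(40.7024), 'finger_gap': np.float64(0.2721)}
shift [ 84.5 276.2  21.5] rz 0.2968638432812929 tool y yaw -1.313 tilt [ 0.0055  0.003  -1.    ]
```

View pics/e.png

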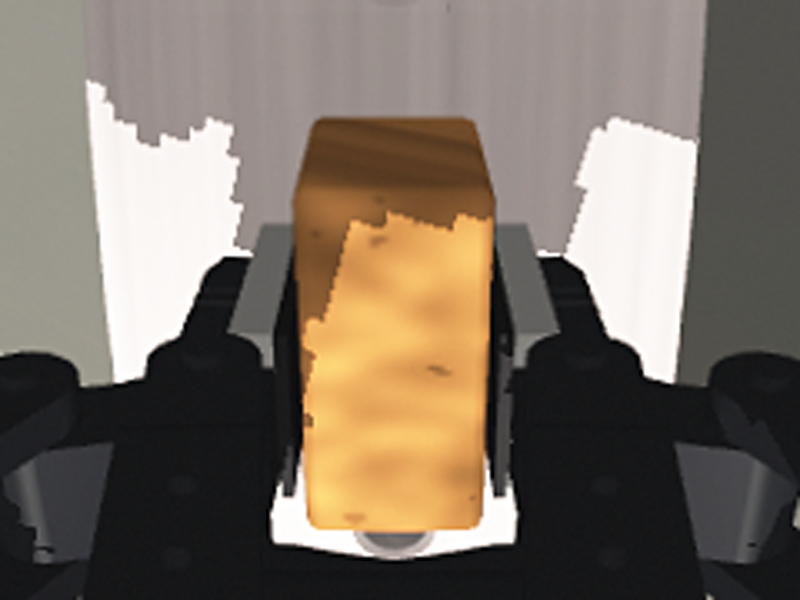

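The carrier hangs level in the jaws: the block top spans (296,190) to (494,190) and (308,528) to (482,528) in the crop, with a hole at (393,545).

```bash
python3 - <<'E'
from h import *
s=dict(np.load("e.npz"));im=s["im"]
f=lambda c:((c[0]+.5)*.3-.5+160,(c[1]+.5)*.3-.5+180)
T=lambda p,dz:R.from_rotvec(s["eef_rot"]).inv().apply(plane(ray("wrist",p,s),s["tcp_pos"][2]+dz)-s["tcp_pos"])*1000
print("block",np.round([T(f(p),-.0002) for p in ((296,190),(494,190),(482,528),(308,528))],1))
print("block mean",np.mean([T(f(p),-.0002) for p in ((296,190),(494,190),(482,528),(308,528))],0))
g=cv2.cvtColor(im,cv2.COLOR_RGB2GRAY)
print(g[60:190:2,278]) # along plate axis
print("row180 edges",[ (c,g[150,c]) for c in range(180,190)],[ (c,g[150,c]) for c in range(366,380)])
z=np.array([0,0,-1.]);M=R.from_rotvec(s["eef_rot"]).as_matrix();print("rx,ry fix",np.cross([0,0,1.],M.T@z))
E
```

```text
block [[ 23.4 -11.3   0.4]
 [ 23.4  11.6   0.3]
 [-25.1  11.8   0. ]
 [-25.1 -11.5   0.1]]
block mean [-0.86777321  0.15068667  0.19449344]
[ 79  78  79  79  79  78  79  79  79  79  79  79  79  80  80  80  79  80
  80  78  80  80  80  79  80  80  80  80  80  80  79  80  80  80  78 137
 149 148 149 148 149 149 149 149 149 152 120  88  80  81  81  79  81  80
  80  81  81  81  98 123 139 147 146 146 146]
row180 edges [(180, np.uint8(151)), (181, np.uint8(152)), (182, np.uint8(151)), (183, np.uint8(145)), (184, np.uint8(148)), (185, np.uint8(150)), (186, np.uint8(149)), (187, np.uint8(147)), (188, np.uint8(146)), (189, np.uint8(143))] [(366, np.uint8(158)), (367, np.uint8(156)), (368, np.uint8(156)), (369, np.uint8(155)), (370, np.uint8(156)), (371, np.uint8(156)), (372, np.uint8(156)), (373, np.uint8(152)), (374, np.uint8(148)), (375, np.uint8(149)), (376, np.uint8(150)), (377, np.uint8(121)), (378, np.uint8(75)), (379, np.uint8(79))]
rx,ry fix [-0.00152434 -0.00608534  0.        ]
```

```bash
python3 - <<'E'
from h import *
s=dict(np.load("e.npz"));g=cv2.cvtColor(s["im"],cv2.COLOR_RGB2GRAY)
for dz in (-.0322,-.0312,-.0332):
  T=lambda p:R.from_rotvec(s["eef_rot"]).inv().apply(plane(ray("wrist",p,s),s["tcp_pos"][2]+dz)-s["tcp_pos"])*1000
  print(dz,"edge",T((278,129.5))[0],"hole",T((278,151.5))[0],T((278,177.5))[0])
  e=[]
  for row in (140,166,190):
    x=g[row].astype(int);L=150+np.argmax(np.abs(np.diff(x[150:230])));Rr=340+np.argmax(np.abs(np.diff(x[340:400])));e.append((T((L+.5,row))[:2].round(1),T((Rr+.5,row))[:2].round(1)))
  print(e)
print(g[166,255:300])
E
```

```text
-0.0322 edge 63.54446060972884 hole 53.347662128453344 41.15205274403739
[(array([ 59.5, -40.6]), array([59.6, 45.2])), (array([ 46.8, -27.4]), array([46.9, 33.8])), (array([ 35.5, -45.2]), array([35.5, 45.4]))]
-0.0312 edge 63.55940007076731 hole 53.430402039735164 41.31588357898255
[(array([ 59.5, -40.3]), array([59.7, 44.9])), (array([ 46.9, -27.2]), array([47. , 33.6])), (array([ 35.7, -44.9]), array([35.7, 45.1]))]
-0.0332 edge 63.52952114869036 hole 53.26492221717149 40.98822190909219
[(array([ 59.4, -40.8]), array([59.6, 45.5])), (array([ 46.7, -27.5]), array([46.8, 34.1])), (array([ 35.3, -45.5]), array([35.3, 45.7]))]
[148 148 146 148 149 152 152 140 131 129 119  95  81  81  80  80  82  80
  81  81  80  79  81  80  81  81  79  80  82  80  79  75 150  95  80 110
 130 131 139 149 147 144 147 149 152]
```

Call:
play_rows([
  {"x":5,"y":16,"z":0,"rx":-0.0015,"ry":-0.006,"rz":0,"jaw":1},
  {"x":10,"y":34,"z":0,"rx":0,"ry":0,"rz":0,"jaw":1},
  {"x":12,"y":38,"z":0,"rx":0,"ry":0,"rz":0,"jaw":1},
  {"x":12,"y":38,"z":0,"rx":0,"ry":0,"rz":0,"jaw":1},
  {"x":12,"y":38,"z":0,"rx":0,"ry":0,"rz":0,"jaw":1},
  {"x":12,"y":38,"z":0,"rx":0,"ry":0,"rz":0,"jaw":1},
  {"x":12,"y":38,"z":0,"rx":0,"ry":0,"rz":0,"jaw":1},
  {"x":9,"y":28,"z":0,"rx":0,"ry":0,"rz":0.1,"jaw":1},
  {"x":0,"y":8,"z":0,"rx":0,"ry":0,"rz":0.1,"jaw":1},
  {"x":0,"y":0,"z":0,"rx":0,"ry":0,"rz":0.097,"jaw":1},
  {"x":0,"y":0,"z":0,"rx":0,"ry":0,"rz":0,"jaw":1},
  {"x":0,"y":0,"z":0,"rx":0,"ry":0,"rz":0,"jaw":1},
])

```text
clock: 8.52
tcp_pos: [0.5916, 0.0271, 0.1557]
eef_rot: [3.138, -0.058, -0.016]
force: [0.4, -0.1, -1.5]
finger_gap: 0.273
grip_force: 40.6
```

```bash
python3 - <<'E'
from h import *
s=r.get_state();go([.5962,.0286,.09],yaw=-.039+np.pi/2,s=s);M=R.from_rotvec(s["eef_rot"]).as_matrix();print("rx,ry fix",np.cross([0,0,1.],M.T@[0,0,-1.]),s["clock"],s["tcp_pos"],s["force"],s["grip_force"])
E
```

```text
shift [ 5.2 -1.8 65.6] rz 0.0020274255049068657 tool y yaw -1.608 tilt [-0.01   -0.0029 -0.9999]
rx,ry fix [ 0.00322928  0.00993402 -0.        ] 8.5167 [0.5915816  0.02713848 0.15569095] [ 0.36335307 -0.06421674 -1.53123696] 40.60683310031891
```

Call:
play_rows([
  {"x":3,"y":-1,"z":0,"rx":0.003,"ry":0.01,"rz":0.002,"jaw":1},
  {"x":2,"y":-1,"z":20,"rx":0,"ry":0,"rz":0,"jaw":1},
  {"x":0,"y":0,"z":20,"rx":0,"ry":0,"rz":0,"jaw":1},
  {"x":0,"y":0,"z":15,"rx":0,"ry":0,"rz":0,"jaw":1},
  {"x":0,"y":0,"z":5,"rx":0,"ry":0,"rz":0,"jaw":1},
  {"x":0,"y":0,"z":0,"rx":0,"ry":0,"rz":0,"jaw":1},
  {"x":0,"y":0,"z":0,"rx":0,"ry":0,"rz":0,"jaw":1},
])

```text
clock: 9.1
tcp_pos: [0.5986, 0.0296, 0.0982]
eef_rot: [3.141, -0.062, 0.007]
force: [1.0, 0.2, -1.2]
finger_gap: 0.271
grip_force: 40.6
```

```bash
cat > st.py <<'E'
from h import *
s=r.get_state();go([.5962,.0286,.0662],yaw=-.039+np.pi/2,s=s);M=R.from_rotvec(s["eef_rot"]).as_matrix();print("rx,ry fix",np.cross([0,0,1.],M.T@[0,0,-1.]),s["clock"],s["tcp_pos"],s["force"],s["grip_force"])
E
python3 st.py
```

```text
shift [-2.5  1.1 32. ] rz -0.0007154340954951266 tool y yaw -1.611 tilt [ 4.5e-03 -3.0e-04 -1.0e+00]
rx,ry fix [ 0.0001357  -0.00452681  0.        ] 9.1 [0.59856983 0.02959283 0.09824962] [ 0.96771991  0.18075367 -1.24596761] 40.633336901664734
```

Call:
play_rows([
  {"x":0,"y":0,"z":0,"rx":0,"ry":0,"rz":0,"jaw":1},
  {"x":0,"y":0,"z":0,"rx":0,"ry":0,"rz":0,"jaw":1},
  {"x":0,"y":0,"z":0,"rx":0,"ry":0,"rz":0,"jaw":1},
  {"x":0,"y":0,"z":0,"rx":0,"ry":0,"rz":0,"jaw":1},
])

```text
clock: 9.43
tcp_pos: [0.5993, 0.0291, 0.0992]
eef_rot: [3.141, -0.065, 0.01]
force: [0.0, 0.4, -0.6]
finger_gap: 0.273
grip_force: 40.6
```

```bash
python3 st.py
```

```text
shift [-3.3  0.6 33. ] rz -0.002157458317219252 tool y yaw -1.612 tilt [ 6.4e-03 -3.0e-04 -1.0e+00]
rx,ry fix [ 7.32569952e-05 -6.39503443e-03  0.00000000e+00] 9.4333 [0.59928994 0.02907702 0.09918751] [ 0.01150289  0.43916435 -0.61082416] 40.633336901664734
```

Call:
play_rows([
  {"x":0,"y":0,"z":0,"rx":0,"ry":0,"rz":0,"jaw":1},
  {"x":0,"y":0,"z":0,"rx":0,"ry":0,"rz":0,"jaw":1},
  {"x":0,"y":0,"z":0,"rx":0,"ry":0,"rz":0,"jaw":1},
  {"x":0,"y":0,"z":0,"rx":0,"ry":0,"rz":0,"jaw":1},
  {"x":0,"y":0,"z":0,"rx":0,"ry":0,"rz":0,"jaw":1},
  {"x":0,"y":0,"z":0,"rx":0,"ry":0,"rz":0,"jaw":1},
])

```text
clock: 9.93
tcp_pos: [0.5986, 0.0291, 0.0981]
eef_rot: [3.141, -0.065, 0.007]
force: [-0.1, 0.0, -1.6]
finger_gap: 0.27
grip_force: 40.6
```

```bash
python3 st.py
```

```text
shift [-2.5  0.6 31.9] rz -0.0021936522922452184 tool y yaw -1.612 tilt [ 4.5e-03 -4.0e-04 -1.0e+00]
rx,ry fix [ 0.00017134 -0.00452863  0.        ] 9.9333 [0.59859148 0.02908657 0.09811621] [-0.13340321  0.03420423 -1.57883877] 40.63334405422211
```

Call:
play_rows([
  {"x":-3,"y":0.6,"z":4,"rx":0,"ry":-0.005,"rz":-0.002,"jaw":1},
  {"x":0,"y":0,"z":5,"rx":0,"ry":0,"rz":0,"jaw":1},
  {"x":0,"y":0,"z":0,"rx":0,"ry":0,"rz":0,"jaw":1},
  {"x":0,"y":0,"z":0,"rx":0,"ry":0,"rz":0,"jaw":1},
])

```text
clock: 10.27
tcp_pos: [0.5949, 0.0286, 0.0883]
eef_rot: [3.141, -0.062, -0.003]
force: [-0.8, -0.5, -2.3]
finger_gap: 0.27
grip_force: 40.6
```

```bash
python3 st.py
```

```text
shift [ 1.3 -0.1 22.1] rz -0.00025800712301116135 tool y yaw -1.61 tilt [-2.e-03 -2.e-04 -1.e+00]
rx,ry fix [ 0.00024908  0.00196302 -0.        ] 10.2667 [0.59493856 0.02858359 0.08827718] [-0.75455369 -0.45596225 -2.28343908] 40.62973380088806
```

Call:
play_rows([
  {"x":0,"y":0,"z":0,"rx":0,"ry":0,"rz":0,"jaw":1},
  {"x":0,"y":0,"z":0,"rx":0,"ry":0,"rz":0,"jaw":1},
  {"x":0,"y":0,"z":0,"rx":0,"ry":0,"rz":0,"jaw":1},
])

```text
clock: 10.52
tcp_pos: [0.5959, 0.0286, 0.0894]
eef_rot: [3.141, -0.061, 0.0]
force: [-0.3, 0.5, -1.5]
finger_gap: 0.275
grip_force: 40.6
```

```bash
python3 st.py
```

```text
shift [ 0.3 -0.  23.2] rz -0.0001419775683642044 tool y yaw -1.61 tilt [ 1.e-04 -2.e-04 -1.e+00]
rx,ry fix [ 1.75762788e-04 -5.71663413e-05  0.00000000e+00] 10.5167 [0.59585508 0.02861239 0.08935397] [-0.25973806  0.51056351 -1.51629117] 40.630794167518616
```

Call:
play_rows([
  {"x":0,"y":0,"z":1.5,"rx":0,"ry":0,"rz":0,"jaw":1},
  {"x":0,"y":0,"z":1.5,"rx":0,"ry":0,"rz":0,"jaw":1},
  {"x":0,"y":0,"z":1.5,"rx":0,"ry":0,"rz":0,"jaw":1},
  {"x":0,"y":0,"z":1.5,"rx":0,"ry":0,"rz":0,"jaw":1},
  {"x":0,"y":0,"z":1.5,"rx":0,"ry":0,"rz":0,"jaw":1},
  {"x":0,"y":0,"z":1.5,"rx":0,"ry":0,"rz":0,"jaw":1},
  {"x":0,"y":0,"z":0,"rx":0,"ry":0,"rz":0,"jaw":1},
  {"x":0,"y":0,"z":0,"rx":0,"ry":0,"rz":0,"jaw":1},
])

```text
clock: 11.18
tcp_pos: [0.5955, 0.0286, 0.08]
eef_rot: [3.141, -0.062, -0.001]
force: [-0.6, -0.5, -0.5]
finger_gap: 0.276
grip_force: 40.6
```

```bash
python3 st.py
```

```text
shift [ 0.7 -0.  13.8] rz -0.00021099072737928992 tool y yaw -1.61 tilt [-6.e-04 -2.e-04 -1.e+00]
rx,ry fix [ 0.0001992   0.00063656 -0.        ] 11.1833 [0.59553018 0.02859765 0.07997308] [-0.64838503 -0.46898469 -0.46445031] 40.62911868095398
```

No contact force, so the holes are over the pin tips. I'll continue down.

Call:
play_rows([
  {"x":0.4,"y":0,"z":1.5,"rx":0,"ry":0,"rz":0,"jaw":1},
  {"x":0,"y":0,"z":1.5,"rx":0,"ry":0,"rz":0,"jaw":1},
  {"x":0,"y":0,"z":1.5,"rx":0,"ry":0,"rz":0,"jaw":1},
  {"x":0,"y":0,"z":1.5,"rx":0,"ry":0,"rz":0,"jaw":1},
  {"x":0,"y":0,"z":0,"rx":0,"ry":0,"rz":0,"jaw":1},
])

```text
clock: 11.6
tcp_pos: [0.5957, 0.0286, 0.0737]
eef_rot: [3.141, -0.062, -0.002]
force: [0.1, 0.3, -1.0]
finger_gap: 0.273
grip_force: 40.6
```

Call:
play_rows([
  {"x":0,"y":0,"z":1.5,"rx":0,"ry":0,"rz":0,"jaw":1},
  {"x":0,"y":0,"z":1.5,"rx":0,"ry":0,"rz":0,"jaw":1},
  {"x":0,"y":0,"z":1.5,"rx":0,"ry":0,"rz":0,"jaw":1},
  {"x":0,"y":0,"z":1.5,"rx":0,"ry":0,"rz":0,"jaw":1},
  {"x":0,"y":0,"z":0,"rx":0,"ry":0,"rz":0,"jaw":1},
  {"x":0,"y":0,"z":0,"rx":0,"ry":0,"rz":0,"jaw":1},
])

```text
clock: 12.1
tcp_pos: [0.5959, 0.0286, 0.068]
eef_rot: [3.141, -0.062, -0.001]
force: [0.9, 0.3, -1.7]
finger_gap: 0.278
grip_force: 40.6
```

```bash
python3 st.py
```

```text
shift [ 0.3 -0.   1.8] rz -0.00018773516487424757 tool y yaw -1.61 tilt [-7.e-04 -2.e-04 -1.e+00]
rx,ry fix [ 0.00019891  0.00069793 -0.        ] 12.1 [0.59588363 0.02858752 0.06796827] [ 0.86093995  0.3085933  -1.70296425] 40.62911510467529
```

Call:
play_rows([
  {"x":0,"y":0,"z":0.9,"rx":0,"ry":0,"rz":0,"jaw":1},
  {"x":0,"y":0,"z":0.8,"rx":0,"ry":0,"rz":0,"jaw":1},
  {"x":0,"y":0,"z":0.5,"rx":0,"ry":0,"rz":0,"jaw":1},
  {"x":0,"y":0,"z":0,"rx":0,"ry":0,"rz":0,"jaw":1},
])

```text
clock: 12.43
tcp_pos: [0.5962, 0.0286, 0.0663]
eef_rot: [3.141, -0.062, 0.0]
force: [-1.0, 0.2, 0.7]
finger_gap: 0.271
grip_force: 40.8
```

Call:
play_rows([
  {"x":0,"y":0,"z":0.5,"rx":0,"ry":0,"rz":0,"jaw":1},
  {"x":0,"y":0,"z":0.5,"rx":0,"ry":0,"rz":0,"jaw":1},
  {"x":0,"y":0,"z":0,"rx":0,"ry":0,"rz":0,"jaw":1},
])

```text
clock: 12.68
tcp_pos: [0.5963, 0.0286, 0.0662]
eef_rot: [3.141, -0.062, 0.0]
force: [-3.4, 0.1, 6.9]
finger_gap: 0.274
grip_force: 41.8
```

Call:
play_rows([
  {"x":0,"y":0,"z":-0.5,"rx":0,"ry":0,"rz":0,"jaw":0},
  {"x":0,"y":0,"z":0,"rx":0,"ry":0,"rz":0,"jaw":-0.3},
  {"x":0,"y":0,"z":0,"rx":0,"ry":0,"rz":0,"jaw":-0.3},
  {"x":0,"y":0,"z":0,"rx":0,"ry":0,"rz":0,"jaw":-0.3},
  {"x":0,"y":0,"z":0,"rx":0,"ry":0,"rz":0,"jaw":-0.3},
  {"x":0,"y":0,"z":-5,"rx":0,"ry":0,"rz":0,"jaw":-0.3},
  {"x":0,"y":0,"z":-15,"rx":0,"ry":0,"rz":0,"jaw":-0.3},
  {"x":0,"y":0,"z":-30,"rx":0,"ry":0,"rz":0,"jaw":-0.3},
  {"x":0,"y":0,"z":-35,"rx":0,"ry":0,"rz":0,"jaw":-0.3},
  {"x":0,"y":0,"z":-35,"rx":0,"ry":0,"rz":0,"jaw":1},
  {"x":0,"y":0,"z":-30,"rx":0,"ry":0,"rz":0,"jaw":1},
  {"x":0,"y":0,"z":0,"rx":0,"ry":0,"rz":0,"jaw":1},
])

```text
clock: 13.68
tcp_pos: [0.6007, 0.0287, 0.2244]
eef_rot: [-3.141, 0.061, -0.021]
force: [0.3, -0.0, 1.8]
finger_gap: 0.228
grip_force: 0.0
```

```bash
python3 - <<'E'
from h import *
s=r.get_state();im=r.camera("wrist")
cv2.imwrite("pics/f.png",cv2.resize(im[60:270,140:420],None,fx=2.5,fy=2.5,interpolation=cv2.INTER_CUBIC)[:,:,::-1])
print(s["clock"],s["tcp_pos"],s["finger_gap"]);go([.43,-.236,.25],s=s)
go([.43,-.236,.25],yaw=-.039+np.pi/2,s=s)
E
```

```text
13.6833 [0.60065852 0.0287018  0.22440043] 0.2284861379773527
shift [-159.8  271.2  -27.9] rz None tool y yaw -1.61 tilt [ 1.360e-02 -1.000e-04 -9.999e-01]
shift [-159.8  271.2  -27.9] rz -0.0001092616710440808 tool y yaw -1.61 tilt [ 1.360e-02 -1.000e-04 -9.999e-01]
```

View pics/f.png

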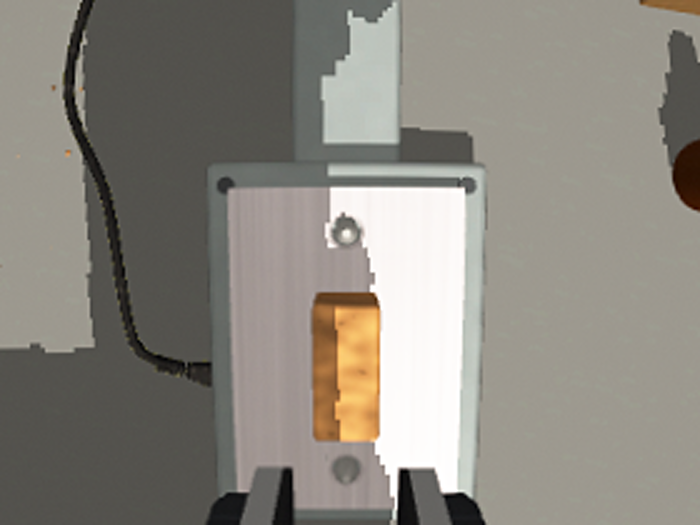

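The carrier is seated flush: the pins show centred in both holes at (346,231) and (346,469), and it has been let go. Next is the release.

Call:
play_rows([
  {"x":-9,"y":15,"z":-10,"rx":0,"ry":0,"rz":0,"jaw":-1},
  {"x":-18,"y":30,"z":-15,"rx":0,"ry":0,"rz":0,"jaw":-1},
  {"x":-18,"y":31,"z":-15,"rx":0,"ry":0,"rz":0,"jaw":-1},
  {"x":-18,"y":31,"z":-15,"rx":0,"ry":0,"rz":0,"jaw":-1},
  {"x":-18,"y":31,"z":0,"rx":0,"ry":0,"rz":0,"jaw":-1},
  {"x":-18,"y":31,"z":0,"rx":0,"ry":0,"rz":0,"jaw":-1},
  {"x":-18,"y":31,"z":0,"rx":0,"ry":0,"rz":0,"jaw":-1},
  {"x":-18,"y":31,"z":0,"rx":0,"ry":0,"rz":0,"jaw":-1},
  {"x":-18,"y":25,"z":0,"rx":0,"ry":0,"rz":0,"jaw":-1},
  {"x":-9,"y":14,"z":0,"rx":0,"ry":0,"rz":0,"jaw":-1},
  {"x":0,"y":0,"z":0,"rx":0,"ry":0,"rz":0,"jaw":-1},
  {"x":0,"y":0,"z":0,"rx":0,"ry":0,"rz":0,"jaw":-1},
])

```text
clock: 14.73
tcp_pos: [0.4227, -0.2349, 0.2694]
eef_rot: [-3.14, 0.065, 0.003]
force: [0.4, -0.3, -0.3]
finger_gap: 0.997
grip_force: 0.0
```

```bash
python3 - <<'E'
from h import *
s=r.get_state();im=r.camera("wrist");np.savez("g.npz",tcp_pos=s["tcp_pos"],eef_rot=s["eef_rot"],im=im)
for n,z in (("release",0),("plunger_top",.078)):
    for d in r.landmark_of("wrist",n)[:2]: print(n,np.round(d["position"],1),round(d["score"],2),np.round(plane(ray("wrist",d["position"],s),z),4))
x0,y0=180,90
cv2.imwrite("pics/g.png",cv2.resize(im[y0:y0+150,x0:x0+200],None,fx=4,fy=4,interpolation=cv2.INTER_CUBIC)[:,:,::-1])
print(s["clock"],s["tcp_pos"],R.from_rotvec(s["eef_rot"]).as_matrix()[:,2])
E
```

```text
release [275.8 173. ] 0.73 [ 0.4301 -0.2325  0.    ]
plunger_top [279.3 183.2] 0.84 [ 0.4318 -0.2365  0.078 ]
14.7333 [ 0.42274131 -0.23493842  0.26938947] [-0.00170261  0.00135428 -0.99999763]
```

View pics/g.png

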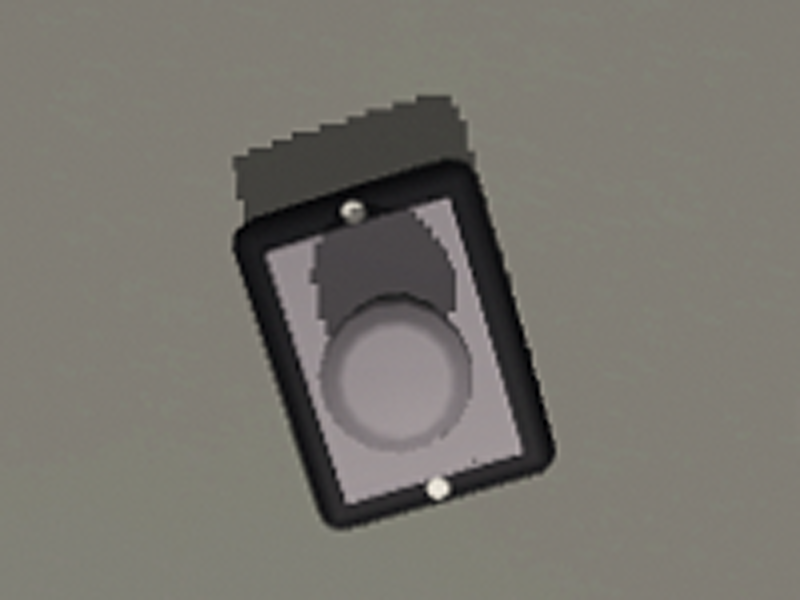

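The crop shows the plunger cap's top face centred at (397,377), which is (279,184) in the full image. Seen from the earlier position it gives the same spot at 78 mm height, so the height checks out.

Call:
play_rows([
  {"x":4,"y":0.6,"z":15,"rx":0,"ry":0,"rz":0,"jaw":1},
  {"x":4.9,"y":0.6,"z":30,"rx":0,"ry":0,"rz":0,"jaw":1},
  {"x":0,"y":0,"z":35,"rx":0,"ry":0,"rz":0,"jaw":1},
  {"x":0,"y":0,"z":35,"rx":0,"ry":0,"rz":0,"jaw":1},
  {"x":0,"y":0,"z":25,"rx":0,"ry":0,"rz":0,"jaw":1},
  {"x":0,"y":0,"z":12,"rx":0,"ry":0,"rz":0,"jaw":1},
  {"x":0,"y":0,"z":0,"rx":0,"ry":0,"rz":0,"jaw":1},
  {"x":0,"y":0,"z":0,"rx":0,"ry":0,"rz":0,"jaw":1},
  {"x":0,"y":0,"z":0,"rx":0,"ry":0,"rz":0,"jaw":1},
  {"x":0,"y":0,"z":0,"rx":0,"ry":0,"rz":0,"jaw":1},
  {"x":0,"y":0,"z":0,"rx":0,"ry":0,"rz":0,"jaw":1},
  {"x":0,"y":0,"z":0,"rx":0,"ry":0,"rz":0,"jaw":1},
])

```text
clock: 15.88
tcp_pos: [0.4334, -0.237, 0.1201]
eef_rot: [3.139, -0.062, 0.003]
force: [0.2, -0.1, 0.3]
finger_gap: -0.003
grip_force: 0.0
```

```bash
cat > pl.py <<'E'
from h import *
s=r.get_state();go([.4315,-.2365,.095],s=s);M=R.from_rotvec(s["eef_rot"]).as_matrix();print("fix",np.cross([0,0,1.],M.T@[0,0,-1.]),s["clock"],s["tcp_pos"],s["force"],s["finger_gap"])
F=[]
for i in range(6): r.camera("wrist");t=r.get_state();F.append((t["force"][2],t["tcp_pos"][2]*1000))
print(np.round(F,2).tolist(),np.mean(F,0))
E
python3 pl.py
```

```text
shift [-2.  -0.5 25.1] rz None tool y yaw -1.61 tilt [ 0.0022 -0.0017 -1.    ]
fix [ 0.00158436 -0.00222323  0.        ] 15.8833 [ 0.43340469 -0.23699686  0.12013259] [ 0.23116241 -0.08649466  0.28142371] -0.002556088376749139
[[-0.45, 119.78], [-0.25, 119.46], [0.58, 119.2], [0.41, 118.98], [0.07, 118.78], [0.62, 118.68]] [  0.16397625 119.14567633]
```

Call:
play_rows([
  {"x":-1.5,"y":-0.5,"z":3,"rx":0,"ry":-0.002,"rz":0,"jaw":1},
  {"x":0,"y":0,"z":4,"rx":0,"ry":0,"rz":0,"jaw":1},
  {"x":0,"y":0,"z":4,"rx":0,"ry":0,"rz":0,"jaw":1},
  {"x":0,"y":0,"z":3,"rx":0,"ry":0,"rz":0,"jaw":1},
  {"x":0,"y":0,"z":2,"rx":0,"ry":0,"rz":0,"jaw":1},
  {"x":0,"y":0,"z":2,"rx":0,"ry":0,"rz":0,"jaw":1},
  {"x":0,"y":0,"z":0,"rx":0,"ry":0,"rz":0,"jaw":1},
  {"x":0,"y":0,"z":0,"rx":0,"ry":0,"rz":0,"jaw":1},
  {"x":0,"y":0,"z":0,"rx":0,"ry":0,"rz":0,"jaw":1},
  {"x":0,"y":0,"z":0,"rx":0,"ry":0,"rz":0,"jaw":1},
])

```text
clock: 17.02
tcp_pos: [0.431, -0.2359, 0.1008]
eef_rot: [3.141, -0.062, -0.003]
force: [-0.9, 0.2, 1.9]
finger_gap: -0.001
grip_force: 0.9
```

```bash
python3 pl.py
```

```text
shift [0.5 0.6 5.8] rz None tool y yaw -1.61 tilt [-2.1e-03 -2.0e-04 -1.0e+00]
fix [ 0.00030045  0.0020636  -0.        ] 17.0167 [ 0.43104718 -0.23588186  0.1007823 ] [-0.85577822  0.22039281  1.92392162] -0.0014353792917485974
[[1.31, 100.8], [1.45, 100.78], [1.67, 100.77], [1.99, 100.76], [1.54, 100.74], [1.59, 100.71]] [  1.59094835 100.75789213]
```

Call:
play_rows([
  {"x":0,"y":0,"z":1,"rx":0,"ry":0,"rz":0,"jaw":1},
  {"x":0,"y":0,"z":1,"rx":0,"ry":0,"rz":0,"jaw":1},
  {"x":0,"y":0,"z":1,"rx":0,"ry":0,"rz":0,"jaw":1},
  {"x":0,"y":0,"z":1,"rx":0,"ry":0,"rz":0,"jaw":1},
  {"x":0,"y":0,"z":0,"rx":0,"ry":0,"rz":0,"jaw":1},
  {"x":0,"y":0,"z":0,"rx":0,"ry":0,"rz":0,"jaw":1},
  {"x":0,"y":0,"z":0,"rx":0,"ry":0,"rz":0,"jaw":1},
  {"x":0,"y":0,"z":0,"rx":0,"ry":0,"rz":0,"jaw":1},
])

```text
clock: 17.98
tcp_pos: [0.4311, -0.2359, 0.0968]
eef_rot: [3.141, -0.062, -0.003]
force: [-0.6, 0.9, 3.9]
finger_gap: -0.003
grip_force: 1.9
```

```bash
sed -i 's/range(6)/range(16)/' pl.py; python3 pl.py; python3 - <<'E'
from h import *
im=r.camera("side")
for d in r.landmark_of("side","plunger_top")[:1]:print(d["position"],d["score"])
a=r.camera("scene")
print([ (np.round(d["position"],1),round(d["score"],2)) for d in r.landmark_of("scene","plunger_top")[:1]], proj("scene",[.4315,-.2365,.072]),proj("scene",[.4315,-.2365,.078]))
E
```

```text
shift [0.4 0.5 1.8] rz None tool y yaw -1.61 tilt [-1.9e-03 -3.0e-04 -1.0e+00]
fix [ 0.00039855  0.00185791 -0.        ] 17.9833 [ 0.43113475 -0.2359353   0.09675683] [-0.62576072  0.87423372  3.9000804 ] -0.0032764721805995686
[[4.39, 96.75], [3.92, 96.71], [4.16, 96.72], [3.52, 96.73], [3.35, 96.69], [4.09, 96.7], [3.97, 96.72], [3.62, 96.67], [3.56, 96.69], [3.56, 96.69], [4.22, 96.67], [3.59, 96.67], [4.12, 96.67], [4.32, 96.67], [4.6, 96.68], [3.72, 96.65]] [ 3.91945395 96.69125845]
[362.7, 186.9] 0.63
[(array([327.4, 295.7]), 0.72)] [330.34666985 293.08512755] [330.60526865 290.03136266]
```

Call:
play_rows([
  {"x":0,"y":0,"z":1,"rx":0,"ry":0,"rz":0,"jaw":1},
  {"x":0,"y":0,"z":1,"rx":0,"ry":0,"rz":0,"jaw":1},
  {"x":0,"y":0,"z":0,"rx":0,"ry":0,"rz":0,"jaw":1},
  {"x":0,"y":0,"z":0,"rx":0,"ry":0,"rz":0,"jaw":1},
  {"x":0,"y":0,"z":0,"rx":0,"ry":0,"rz":0,"jaw":1},
  {"x":0,"y":0,"z":0,"rx":0,"ry":0,"rz":0,"jaw":1},
])

```text
clock: 19.48
tcp_pos: [0.4311, -0.2359, 0.0947]
eef_rot: [3.141, -0.062, -0.003]
force: [0.7, -0.1, 4.8]
finger_gap: 0.0
grip_force: 2.4
```

```bash
python3 pl.py
```

```text
shift [ 0.5  0.6 -0.3] rz None tool y yaw -1.61 tilt [-2.e-03 -2.e-04 -1.e+00]
fix [ 0.00031376  0.00200573 -0.        ] 19.4833 [ 0.43106068 -0.23591428  0.0946887 ] [ 0.6584385  -0.11954518  4.83329327] 0.00044110035379676347
[[4.87, 94.69], [4.51, 94.69], [4.55, 94.71], [4.44, 94.7], [4.91, 94.68], [4.42, 94.67], [4.83, 94.7], [5.19, 94.68], [4.73, 94.68], [5.18, 94.65], [4.41, 94.65], [5.37, 94.67], [4.69, 94.65], [4.11, 94.64], [5.62, 94.65], [4.97, 94.66]] [ 4.80031038 94.67313719]
```

```bash
python3 -c "
from rig import r
print(r.close_job())"
```

```text
the job is handed in; nothing more can be done
None
```

The job is handed in: the carrier sits flush on both locating pins and is released, and the gripper is holding the plunger about half way down (about 8 mm of its 16 mm travel, 4.8 N), at 20 s of the 54 s limit; the hand-in call did not return a verdict.

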